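# Open up the ratchet spice rack

### The arm

A 7-joint arm with a two-finger parallel gripper is mounted at the origin on a cart in front of the work surface, level with it; the furniture and walls round the work are solid. World frame = base frame: x ahead of the robot, y to its left, z up, the work surface at z = 0. Lengths are in m, angles in rad, forces in N, time in s.
With the tool pointing down it reaches from about 0.4 to 0.875 m from the base axis. Payload 19.3 kg.
Tool frame: the origin (TCP) lies at the very end of the fingers, on their centre line; the grasp point (between the pads) lies bot.pinch_z behind it (bot.pinch_z is the distance from the TCP to the grasp point, in m); z points along the fingers, y is the line along which they close (so a half turn about z gives the same grasp; the last joint's range is limited). The gripper opens to 85 mm and grips with 20 to 120 N. Pads are 22 mm wide; open, the fingers measure 114 mm over their backs; the gripper's body (76 mm by 85 mm) begins 54 mm behind the grasp point. The pads swing forward as they close: fully open they stand 13 mm farther back than shut.
Start: joints at [1.097, 0.521, -0.036, 1.599, 0.021, 1.021, -0.113], TCP at [0.246, -0.575, 0.231] pointing down, gripper open.
Joint ranges: [-2.91, 2.91], [-0.3, 2.13], [-1.5, 1.42], [0.17, 2.43], [-1.26, 4.41], [0.16, 1.93], [-2.52, 2.52]. Speed limits (rad/s): [1.89, 1.89, 2.39, 2.39, 3.01, 3.01, 3.01].

### API

Orientations are given as [roll, pitch, yaw] about the fixed x, y, z axes, in that order (R = Rz(yaw) Ry(pitch) Rx(roll)).
In Python, from workcell import bot, grab_frame, ticket gives the robot as it stands.
- The arm moves only by the tool arm_command, never from a script. Its argument "commands" is a list of rows, each a list of 3 entries, a list of its own where there are three numbers: the shift along the world's x, y, z in mm, then the turn about the world's z in rad, then the gripper command: -1 is fully open, 1 is shut, values between are in proportion. In form: [[[tx, ty, tz], roll, fingers], ...]. A call has 1 to 20 rows; each row shifts and turns the commanded pose from where the row before left it; what a row does not reach is not made up. A row lasts 1/10 s, in which the tool goes at most 50 mm and 8.59 degrees, less where a joint would pass 70% of its speed; a pose out of reach is approached as far as the arm can. A call with a gripper value outside its range is refused whole. The fingers move at their own pace and stop on an object; "newtons" is the grip in N (left out, the last holds). Time passes only in rows, so rows that do not move let the fingers close. It gives the time, the measured TCP pose, the force, the opening and the grip force at its end, in the units of the state.
- bot.observe(): the state, without advancing time (a new reading comes with each control period).
- grab_frame(name): name is "scene" or "top" or "wrist"; returns a dict with "image" (400x640x3 uint8, red, green, blue), "vertical_fov" (degrees; the focal length in pixels is half the picture's height over the tangent of half this angle, whatever the lens; pixels are square), "cx", "cy" (the principal point, pixels), "R" (3x3) and "t" (3): a world point X has camera coordinates R X + t. Camera axes: x right, y down, z forward; pixel columns grow to the right and rows downward; lengths in m; the calibration is good to about 2 mm. A picture is of the moment at which its call begins. There is no depth.
- ticket.job_done(): hands the job in; it is judged then, once.
The state is a dict: "clock": time; "qpos": joint angles; "qd": joint speeds; "joint_efforts": joint torques, N m; "position": TCP position; "tool_rot": TCP orientation; "force": force on the tool from outside, world axes, zero at the start; "moment": the same for the moment, N m; "grip_width": finger opening in m; "finger_force": force on a finger pad.
Only numpy, scipy, OpenCV 4.12 (cv2) and the standard library are available. Lean on these libraries where they do the work, as an engineer would, in place of code of your own. Each camera call takes 0.05 s, during which the arm holds its last target. There are 200 camera calls.

### The job

The sliding stop of the spice rack stands too close to the jars. With the fingertips press down the stop's release button and keep it down while you push the stop back along its bar, away from the jars, until it is fully home against the end block; then let go, so that the button comes up again. Do not force the ratchet, do not pick anything up, and leave the two jars, the dropper bottle and the tin standing where they are.

Things in the scene. Friction and masses are not known exactly. Their poses are not given: they have to be found in the camera images.
- rack: Spice rack fixed to the worktop: wooden board 110 x 420 x 12 mm. Origin on the worktop; +y runs along the bar, roughly to the robot's left, +x away from the robot. End plate at y -196 mm (top at 87 mm); jars stand by it at x +20 mm. Steel bar at x -30 mm (top 42 mm up), teeth of 10 mm pitch on its underside, ends at a block with its inner face at y +190 mm, top 56 mm up. Back means +y.
- stop (a joint): Travel (m) of the aluminium sliding stop along the rack's +y: 0 nearest the jars, 0.160 home at the end block. Slides with 1 N; with the release up it locks backwards within 10 mm. From the jars: jaw plate 8 mm thick, 104 wide, top 96 mm above the worktop; 70 mm gap whose deck (top 54 mm up) carries the button; push wall 58 mm wide, 25 thick, top 100 mm up. Whole stop 103 mm long.
- release (a joint): Travel (m) of the release button, straight down into the stop: 0 up, 0.012 fully down. The ratchet is free beyond 0.004; press about 0.008. Its spring lifts it with 3.5 N at the top, 6.5 N at the bottom, and brings it up when let go (with the stop within 7 mm of home it comes up fully).
- release_top (a point): Centre of the top of the release button, a ribbed black pad 44 x 44 mm in the gap between jaw plate and push wall; 70 mm above the worktop when up. Moves with the stop and the button. From here it is 25 mm along the rack's +y to the push wall's face and 45 mm along -y to the jaw plate.
- push_wall (a point): Top edge, middle of the width, of the face of the push wall that looks at the button (faces the rack's -y), 100 mm above the worktop, the face reaches down to the deck. It moves with the stop.
- home (a point): Middle of the top edge of the end block's inner face, 56 mm above the worktop. The back of the push wall comes to rest against it; that back lies 25 mm behind push_wall along the rack's +y.
- spice_jar: Loose spice jar with a green cap, diameter 46 mm, 106 mm high, standing on the rack's board next to the end plate; origin at the centre of its underside, z up.
- shaker: Loose small glass shaker with a grey top, diameter 44 mm, 90 mm high, standing on the rack's board between the spice jar and the stop; origin at the centre of its underside, z up.
- dropper: Loose brown dropper bottle, diameter 33 mm, 102 mm high, on the worktop beyond the right end of the rack; origin at the centre of its underside, z up.
- tin: Loose flat tin with a lid, 63 x 105 x 26 mm, on the worktop beyond the left end of the rack; origin at the centre of its underside, z up.
Not all that is in view belongs to the job. Leave any red look-alike of the spice_jar alone. Leave any blue look-alike of the shaker alone.

How it is judged:
By the outcome, as a careful person would: the job done as asked, in the order asked, and still so for the second after the job is handed in, with the robot touching nothing.
It also fails if it takes over 35 s, if anything falls off the work surface, if the arm or the gripper's body presses on something with over 40 N, if the wrist force passes 120 N, or if a joint passes its speed limit or range.

## Working session

There is one attempt and no reset: what is moved stays moved. The work goes in short steps, Python scripts to look and compute and a tool call to move; the robot and the scene stay as the last step left them, time stands still between calls to the robot, and variables do not carry over. Pictures are saved under pics/ and viewed, at most 10 in all, crops included, and the job is handed in when it is done.

Besides the shell and the picture viewer there is one more tool, called after "Call:" as a command line: name --argument value ..., lists and objects as JSON in quotes. arm_command: Moves the arm, as the interface text tells. Its arguments: {"type":"object","properties":{"commands":{"type":"array"},"newtons":{"type":"number"}},"required":["commands"]}

```bash
mkdir -p pics
python3 - <<'E'
from workcell import bot, grab_frame
import cv2, pickle
s=bot.observe(); print({k:s[k] for k in('clock','position','tool_rot','force','grip_width')}, bot.pinch_z)
F={}
for n in('scene','top'):
    f=grab_frame(n);F[n]=f;cv2.imwrite(f'pics/{n}0.png',cv2.cvtColor(f['image'],cv2.COLOR_RGB2BGR));print(n,f['vertical_fov'],f['cx'],f['cy'],f['R'],f['t'])
pickle.dump(F,open('f0.pkl','wb'))
E
```

```text
{'clock': 0.0, 'position': array([ 0.24540387, -0.57444652,  0.23074117]), 'tool_rot': array([-3.14049730e+00,  7.37684211e-05,  4.03764010e-01]), 'force': array([-0.45157316, -0.26226427,  0.28991921]), 'grip_width': 0.08560722267431807} 0.0187
scene 47.2827509282469 322.87731719061105 206.2768526485404 [[-0.46140143 -0.88713543 -0.00997273]
 [-0.40525031  0.22074468 -0.88715499]
 [ 0.78922805 -0.40529313 -0.46136382]] [0.21814417 0.28269422 0.93346543]
top 47.33049816827223 314.32495680241493 205.08635380690345 [[ 0.01472854 -0.99977951  0.01496641]
 [-0.98365073 -0.01717449 -0.17926596]
 [ 0.17948348 -0.01208139 -0.9836868 ]] [1.15047850e-03 5.16331798e-01 1.20034984e+00]
```

View pics/scene0.png

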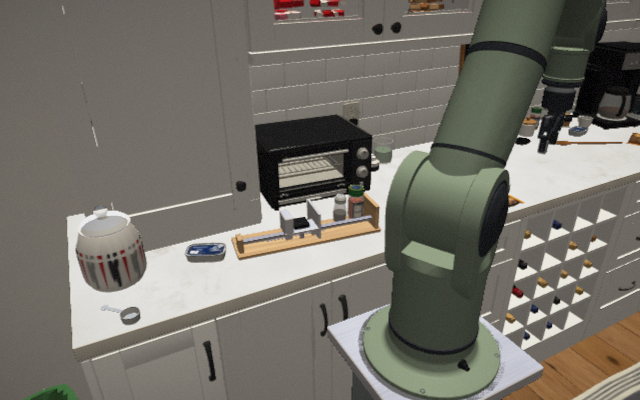

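View pics/top0.png

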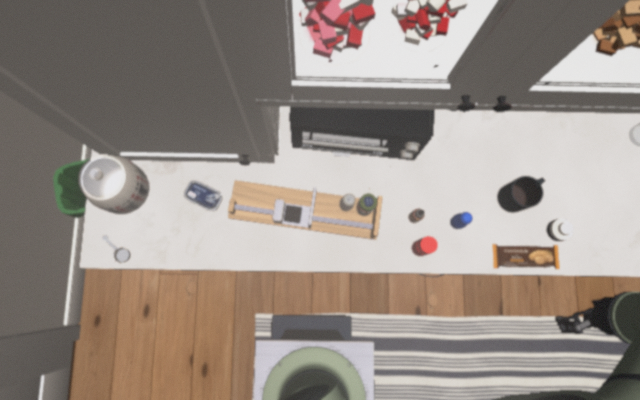

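Scene view: the rack spans about (235-380, 195-255), with the stop at about (295, 220). Top view: the rack spans about (230-382, 181-238), with the button at about (293, 213). Next I'll enlarge both.

Run:
```python
import cv2,numpy as np
a=cv2.imread('pics/top0.png')[170:250,220:390]; b=cv2.imread('pics/scene0.png')[175:265,225:390]
a=cv2.resize(a,None,fx=4.5,fy=3.7*4.5/4.5,interpolation=2) if 0 else cv2.resize(a,(680,320),interpolation=2)
cv2.imwrite('pics/ta.png',a); cv2.imwrite('pics/sb.png',cv2.resize(b,(660,360),interpolation=2))
```

```text
(no output)
```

View pics/ta.png

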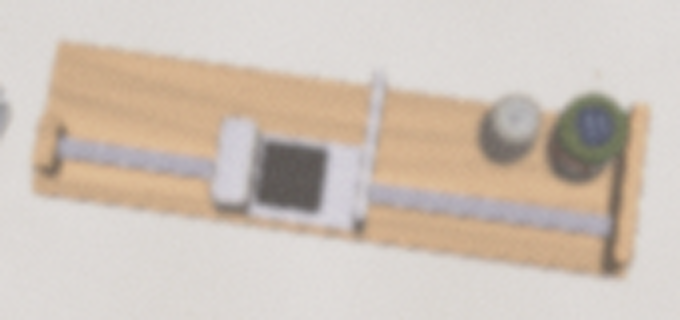

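View pics/sb.png

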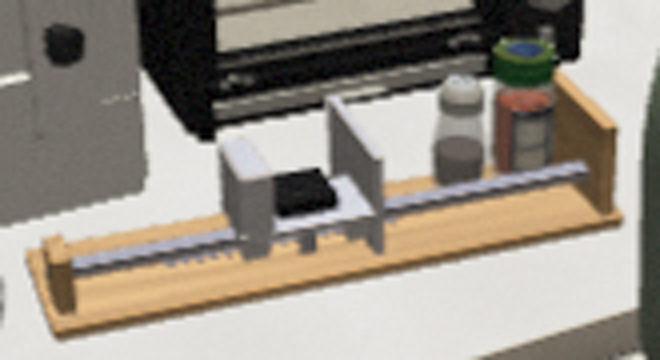

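The top crop shows the button centre at (291,176), the push wall's front top edge at about (252,163), and the left board corners at (60,42) and (35,193). The scene crop shows the button centre at (303,186), the wall edge middle at (258,156), and the board corners at (28,255), (60,328) and (620,215). I'll triangulate from these.

```bash
cat > h.py <<'E'
import numpy as np, pickle, cv2
F=pickle.load(open('f0.pkl','rb'))
def proj(n,X):
    f=F[n];fl=200/np.tan(np.radians(f['vertical_fov']/2));c=np.atleast_2d(X)@np.array(f['R']).T+f['t']
    return c[:,:2]/c[:,2:]*fl+[f['cx'],f['cy']]
def full(n,p):
    return np.atleast_2d(p)/4+({'top':[220,170],'scene':[225,175]}[n])-.4
E
python3 - <<'E'
from h import *
from scipy.optimize import least_squares as L
def tri(a,b): 
    r=L(lambda X:np.r_[(proj('top',X)-full('top',a))[0],(proj('scene',X)-full('scene',b))[0]],[.6,.1,.05]);print(r.x.round(4),r.fun.round(2));return r.x
print('button');tri((291,176),(303,186))
print('wall');tri((252,163),(258,156))
print('shaker top');tri((517,112),(461,82))
# joint fit; params x,y,yaw,s,bx(button/stop centre x), 
obs=[('top',(60,42),(.055,.21,.012),0),('top',(35,193),(-.055,.21,.012),0),('scene',(28,255),(.055,.21,.012),0),('scene',(60,328),(-.055,.21,.012),0),('scene',(620,215),(-.055,-.21,.012),0),
('top',(291,176),(0,-.02,.07),1),('scene',(303,186),(0,-.02,.07),1),('top',(252,163),(0,.005,.1),1),('scene',(258,156),(0,.005,.1),1)]
def res(p):
    o=[];c,s=np.cos(p[2]),np.sin(p[2])
    for n,px,m,k in obs:
        m=np.array(m)+([p[4],p[3],0] if k else 0)
        o+=list((proj(n,[p[0]+c*m[0]-s*m[1],p[1]+s*m[0]+c*m[1],m[2]])-full(n,px))[0])
    return np.array(o)
r=L(res,[.6,.1,0,.05,-.03]);print(r.x.round(4));print(r.fun.reshape(-1,2).round(1))
p=r.x;c,s=np.cos(p[2]),np.sin(p[2])
for nm,y in(('button',p[3]-.02),('wall',p[3]+.005),('wallhome',.165)):print(nm,p[0]+c*p[4]-s*y,p[1]+s*p[4]+c*y)
E
```

```text
button
[0.487  0.0655 0.0667] [ 0.99  0.54 -1.15 -0.09]
wall
[0.4919 0.0927 0.0946] [ 0.08  0.04 -0.1  -0.01]
shaker top
[ 0.5281 -0.0827  0.0939] [ 0.75  0.45 -0.98 -0.03]
[ 0.5089  0.0329 -0.1206  0.0513 -0.0268]
[[ 0.3  0.6]
 [-0.   0.9]
 [-1.  -2. ]
 [-1.3 -0.1]
 [ 1.4 -1.2]
 [ 0.3  0.7]
 [-1.6 -0.9]
 [ 0.2  0.8]
 [ 0.4 -1.4]]
button 0.48611297608633186 0.06720363831622486
wall 0.4891195788806707 0.09202218661456563
wallhome 0.5021965927267205 0.19996877016306658
```

Call:
arm_command --commands '[[[25, 35, 0], 0.13, 1], [[25, 35, 0], 0.13, 1], [[25, 35, 0], 0.13, 1], [[25, 35, 0], 0.13, 1], [[25, 35, 0], 0.13, 1], [[25, 35, 0], 0.13, 1], [[25, 35, 0], 0.13, 1], [[25, 35, 0], 0.136, 1], [[5, 45, 0], 0, 1], [[5, 45, 0], 0, 1], [[5, 45, 0], 0, 1], [[5, 45, -5], 0, 1], [[5, 45, -10], 0, 1], [[5, 45, -15], 0, 1], [[5, 45, -15], 0, 1], [[5, 40, -15], 0, 1], [[0, 0, 0], 0, 1], [[0, 0, 0], 0, 1]]' --newtons 30

```text
clock: 1.9
position: [0.4852, 0.061, 0.1708]
tool_rot: [-3.14, 0.0, 1.452]
force: [0.4, -0.4, 0.8]
grip_width: -0.0004
finger_force: 0.0
```

Run:
```python
from workcell import bot, grab_frame
import cv2, pickle,numpy as np
s=bot.observe(); print(s['clock'],s['position'],s['tool_rot'],s['force'],s['grip_width'],s['qpos'])
f=grab_frame('wrist');cv2.imwrite('pics/w1.png',cv2.cvtColor(f['image'],cv2.COLOR_RGB2BGR))
F=pickle.load(open('f0.pkl','rb'));F['w1']=f;pickle.dump(F,open('f0.pkl','wb'))
from h import proj
# expected: button centre/corners, wall edge, jaw
u=np.array([.1203,.9927,0]);v=np.array([.9927,-.1203,0]);b=np.array([.486,.067,.07])
for n,X in(('btn',b),('wall',b+.025*u+[0,0,.03]),('wall+x',b+.025*u+.029*v+[0,0,.03]),('wall-x',b+.025*u-.029*v+[0,0,.03]),('tcp',s['position'])):print(n,proj('w1',X).round(1))
```

```text
1.9 [0.48516939 0.06104971 0.17078907] [-3.14033644e+00  1.64399326e-04  1.45184309e+00] [ 0.3908869  -0.41462447  0.79931126] -0.00035593100543310116 [ 0.12257335  0.42409539 -0.47307836  1.99199957  0.26743961  0.78677082
 -0.62422376]
btn [[319.6 190.1]]
wall [[319.7 169.5]]
wall+x [[357.7 169.6]]
wall-x [[281.7 169.4]]
tcp [[319.6 250.5]]
```

View pics/w1.png

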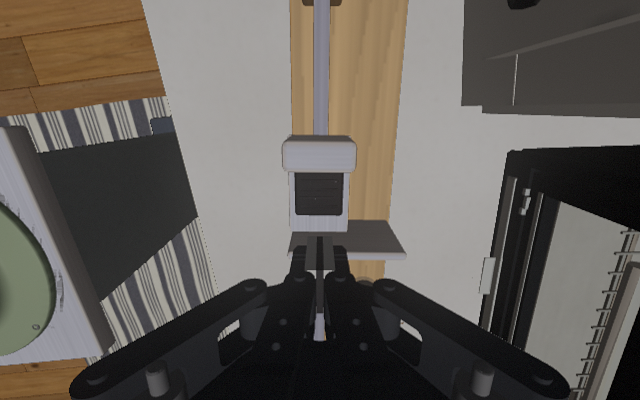

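The wrist view agrees with the prediction: wall front edge at row ~171, columns 283-356, button at about (319,194). I'll descend next.

Call:
arm_command --commands '[[[1.5, 11, 0], 0, 1], [[0, 0, -25], 0, 1], [[0, 0, -25], 0, 1], [[0, 0, -25], 0, 1], [[0, 0, -15], 0, 1], [[0, 0, -6], 0, 1], [[0, 0, -4], 0, 1], [[0, 0, -4], 0, 1], [[0, 0, -4], 0, 1], [[0, 0, 0], 0, 1], [[0, 0, 0], 0, 1]]'

```text
clock: 3.05
position: [0.4874, 0.0713, 0.0637]
tool_rot: [3.141, -0.0, 1.45]
force: [0.2, -0.4, 4.9]
grip_width: 0.0001
finger_force: 2.4
```

Call:
arm_command --commands '[[[0, 0, -2], 0, 1], [[0, 0, 0], 0, 1], [[0.5, 4, 0], 0, 1], [[0.5, 4, 0], 0, 1], [[0.5, 4, 0], 0, 1], [[0.5, 4, 0], 0, 1], [[0.5, 4, 0], 0, 1], [[0, 0, 0], 0, 1]]'

```text
clock: 3.85
position: [0.49, 0.0919, 0.0617]
tool_rot: [3.141, -0.001, 1.45]
force: [0.6, 0.8, 5.2]
grip_width: -0.0002
finger_force: 2.6
```

Run:
```python
from workcell import bot, grab_frame
import cv2
s=bot.observe();print(s['position'],s['force'])
f=grab_frame('wrist')['image'][100:340,170:470];g=grab_frame('scene')['image'][150:270,220:390]
a=cv2.resize(f,(450,360));b=cv2.resize(g,(340,240))
b=cv2.copyMakeBorder(b,0,120,0,0,0)
cv2.imwrite('pics/p2.png',cv2.cvtColor(cv2.hconcat([a,b]),cv2.COLOR_RGB2BGR))
```

```text
[0.49000321 0.09189322 0.06170024] [0.55440314 0.82518747 5.17279292]
```

View pics/p2.png

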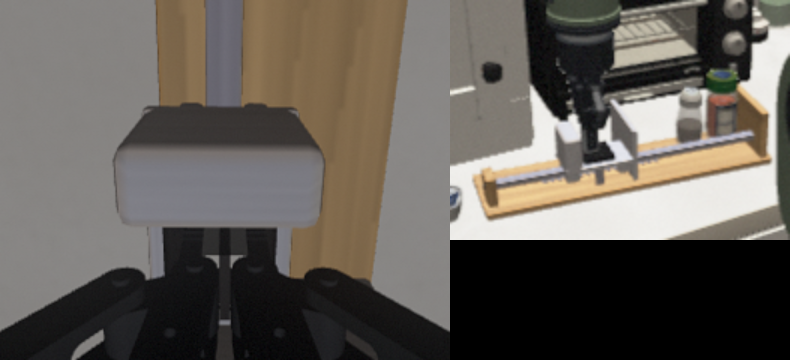

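The fingertips are on the button and close to the wall, and the button is down with about 5 N. Now I'll push.

Call:
arm_command --commands '[[[0.9, 7.5, 0], 0, 1], [[0.9, 7.5, 0], 0, 1], [[0.9, 7.5, 0], 0, 1], [[0.9, 7.5, 0], 0, 1], [[0.9, 7.5, 0], 0, 1], [[0.9, 7.5, 0], 0, 1], [[0.9, 7.5, 0], 0, 1], [[0.9, 7.5, 0], 0, 1], [[0.9, 7.5, 0], 0, 1], [[0.9, 7.5, 0], 0, 1], [[0.9, 7.5, 0], 0, 1], [[0, 0, 0], 0, 1]]'

```text
clock: 5.15
position: [0.5003, 0.175, 0.0619]
tool_rot: [3.14, -0.001, 1.451]
force: [4.3, 0.1, 4.9]
grip_width: 0.0001
finger_force: 2.6
```

Call:
arm_command --commands '[[[0.4, 3, 0], 0, 1], [[0.3, 2.5, 0], 0, 1], [[0, 0, 0], 0, 1]]'

```text
clock: 5.45
position: [0.5009, 0.1796, 0.0618]
tool_rot: [3.14, -0.001, 1.45]
force: [2.6, 1.1, 5.2]
grip_width: -0.0003
finger_force: 2.6
```

Call:
arm_command --commands '[[[0.2, 2, 0], 0, 1], [[0.2, 2, 0], 0, 1], [[0, 0, 0], 0, 1]]'

```text
clock: 5.75
position: [0.5011, 0.1832, 0.0617]
tool_rot: [3.141, -0.0, 1.45]
force: [2.1, -1.3, 5.9]
grip_width: 0.0003
finger_force: 2.6
```

Call:
arm_command --commands '[[[0.1, 1.5, 0], 0, 1], [[0.1, 1.5, 0], 0, 1], [[0, 0, 0], 0, 1]]'

```text
clock: 6.05
position: [0.5009, 0.1858, 0.0616]
tool_rot: [3.141, 0.001, 1.449]
force: [0.6, -3.8, 5.0]
grip_width: -0.0003
finger_force: 2.6
```

Call:
arm_command --commands '[[[0.2, 1.5, 0], 0, 1], [[0, 0, 0], 0, 1]]'

```text
clock: 6.25
position: [0.501, 0.1872, 0.0615]
tool_rot: [3.141, 0.001, 1.449]
force: [-0.0, -2.7, 5.1]
grip_width: -0.0001
finger_force: 2.6
```

Call:
arm_command --commands '[[[0.2, 1.5, 0], 0, 1], [[0, 0, 0], 0, 1]]'

```text
clock: 6.45
position: [0.5012, 0.1887, 0.0615]
tool_rot: [3.142, 0.001, 1.449]
force: [-0.2, -3.3, 4.4]
grip_width: -0.0
finger_force: 2.6
```

Call:
arm_command --commands '[[[0.2, 1.5, 0], 0, 1], [[0, 0, 0], 0, 1]]'

```text
clock: 6.65
position: [0.5013, 0.1893, 0.0614]
tool_rot: [-3.141, 0.002, 1.449]
force: [-1.5, -8.1, 7.3]
grip_width: 0.0001
finger_force: 5.2
```

Call:
arm_command --commands '[[[0.1, 1, 0], 0, 1], [[0, 0, 0], 0, 1], [[0, 0, 0], 0, 1]]'

```text
clock: 6.95
position: [0.5013, 0.1893, 0.0615]
tool_rot: [-3.141, 0.003, 1.448]
force: [-2.2, -12.7, 11.4]
grip_width: 0.0002
finger_force: 8.0
```

Run:
```python
from workcell import bot, grab_frame
import cv2
f=grab_frame('top')['image'][170:250,220:390];g=grab_frame('scene')['image'][150:270,220:390]
a=cv2.resize(f,(510,240),interpolation=2);b=cv2.resize(g,(510,360),interpolation=2)
cv2.imwrite('pics/p3.png',cv2.cvtColor(cv2.vconcat([a,b]),cv2.COLOR_RGB2BGR))
```

```text
(no output)
```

View pics/p3.png

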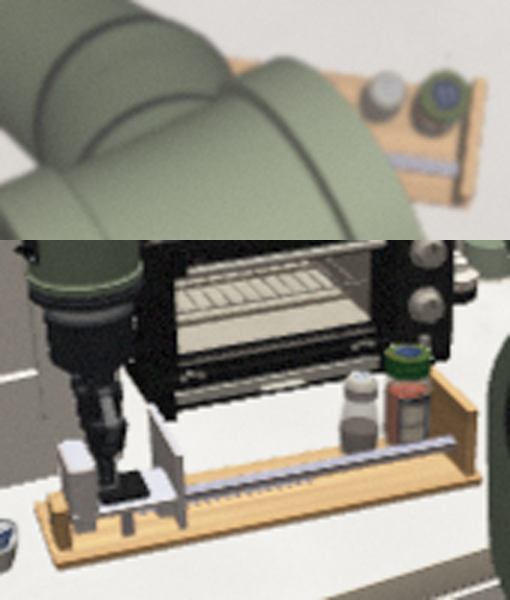

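The stop is hard against the end block: no motion while the force rose to 12.7 N. I'll lift straight up so the stop isn't dragged back.

Call:
arm_command --commands '[[[-0.1, -1, 0], 0, 1], [[0, 0, 3], 0, 1], [[0, 0, 4], 0, 1], [[0, 0, 5], 0, 1], [[0, 0, 6], 0, 1], [[0, 0, 15], 0, 1], [[0, 0, 25], 0, 1], [[0, 0, 30], 0, 1], [[0, 0, 30], 0, 1], [[0, 0, 30], 0, 1], [[-6, -45, 10], 0, 1], [[-6, -45, 10], 0, 1], [[-6, -45, 0], 0, 1], [[-6, -45, 0], 0, 1], [[-6, -45, 0], 0, 1], [[-6, -45, 0], 0, 1], [[-6, -45, 0], 0, 1], [[-6, -45, 0], 0, 1], [[0, 0, 0], 0, 1], [[0, 0, 0], 0, 1]]'

```text
clock: 9.05
position: [0.4529, -0.1699, 0.2293]
tool_rot: [-3.141, -0.0, 1.448]
force: [0.1, 0.0, 0.3]
grip_width: 0.0003
finger_force: 0.0
```

Run:
```python
from workcell import bot, grab_frame
import cv2
f=grab_frame('top')['image'][160:260,170:390];g=grab_frame('scene')['image'][160:270,180:390]
a=cv2.resize(f,(660,300),interpolation=2);b=cv2.resize(g,(660,300),interpolation=2)
cv2.imwrite('pics/p4.png',cv2.cvtColor(cv2.vconcat([a,b]),cv2.COLOR_RGB2BGR))
```

```text
(no output)
```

View pics/p4.png

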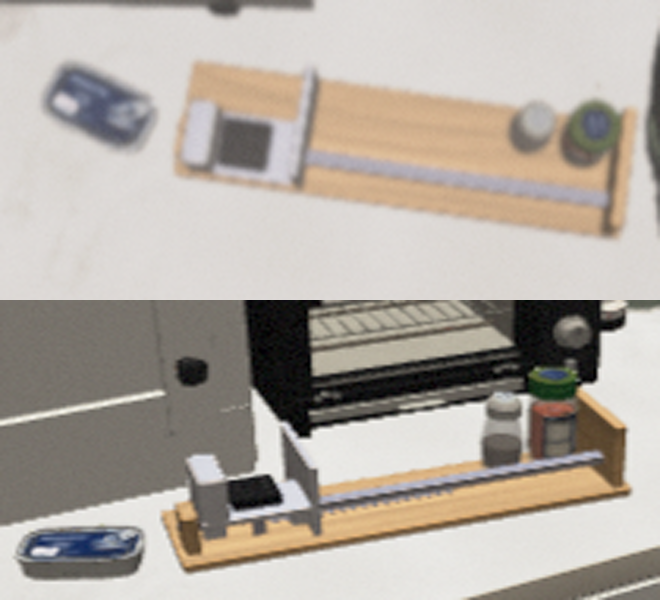

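The stop rests against the end block (scene crop, wall at about (205,495) touching the block at (187,525)). The button is up, and the jars and tin haven't moved.

```bash
python3 -c "
from workcell import ticket
print(ticket.job_done())"
```

```text
the job is handed in; nothing more can be done
None
```

The stop is fully home against the end block, its button is back up and the robot is clear; the jars and tin were seen undisturbed, the dropper bottle wasn't in the last pictures but the arm never went near it at its height, and the job is handed in.

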